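Shut and lock the parts cabinet

TASK

Both drawers of the small grey cabinet on the bench have been left open. Push each one fully home with your fingertips, and when both are shut push the black knob on top all the way to the cabinet's right (as you face the drawers), so that the steel locking bar bars both drawers. Grasp and lift nothing: leave the heat sink lying untouched in its drawer, and do not disturb the things on and around the cabinet.

Things in the scene. Friction and masses are not known exactly. Their poses are not given: they have to be found in the camera images.
- cabinet: small grey steel bench cabinet, fixed, 140 deep (x) x 220 wide (y) x 90 high (z) mm. Origin: centre of its underside. Its -x axis points out of the drawer side (roughly to the robot), +y to the left as you face the drawers, z up. Closed drawers are flush with its front, 70 mm from the origin. Two drawers side by side, centred 51 mm left and right of its middle
- drawer_left (a joint): opening of the left drawer (+y side) in m: 0 = fully home, grows as it slides out along the cabinet's -x, at most 0.09. Stays where it is left; about 2 N moves it, and it meets a stop at 0
- drawer_right (a joint): opening of the right drawer (-y side), same as the left
- drawer_left_face (a point): point on the outer face of the left drawer front, at mid width, 60 mm above the bench; moves with the drawer. The front is 82 mm wide, 8 mm thick, from 12 to 80 mm above the bench; low down, 22 to 27 mm above the bench, a 40 mm wide finger lip sticks out 10 mm
- drawer_right_face (a point): the same point on the right drawer's front
- lock_bar (a joint): travel of the locking bar in m, 0 = unlocked (far left), 0.035 = locked (stop), growing as the bar slides along the cabinet's -y (to the right as you face the drawers). Stays where it is left; about 1.5 N moves it
- lock_knob (a point): centre of the black knob of the locking bar, near the front edge of the cabinet top: a rounded block 16 (cabinet x) x 14 (cabinet y) x 28 mm high, from 94 to 122 mm above the bench; moves with the bar. Beside it the flat steel bar and its guide staples reach up to 97 mm above the bench
- lock_tongue (a point): lower end of the bar's left steel tongue; tongues are 12 mm wide, hang 6 mm in front of the cabinet front down to 68 mm above the bench, and move with the bar. Unlocked, this one is in front of the left side post and a second one in front of the middle post, below the knob; locked, each hangs in front of a drawer
- heat_sink_mid (a point): centre of the loose finned aluminium heat sink, 30x40x22 mm, that lies in the left drawer; it rides along with the drawer
- tape_roll: dark roll of tape, 55 mm across, 19 mm high, lying loose on the cabinet's top at the rear left; origin at the centre of its underside
- solder_spool: pale spool of solder, 54 mm across, 42 mm high, standing loose on the cabinet's top at the rear right; origin at the centre of its underside
- flux_bottle: cream and orange dropper bottle, 34 mm across, 105 mm high, standing loose on the bench right of the cabinet; origin at the centre of its underside
- ipa_bottle: white and blue dropper bottle, 42 mm across, 125 mm high, standing loose on the bench right of the cabinet; origin at the centre of its underside
- driver_red: red-handled screwdriver, 162 mm long, 23 mm thick, lying loose on the bench in front of the cabinet; origin at the centre of its underside
- heat_sink: the same heat sink; origin at the centre of its underside
Mind the look-alikes: they are no part of the job. There is more than one size of the heat_sink; the job needs the smaller.

How it is judged:
By the outcome, as a careful person would: the job done as asked, in the order asked, and still so for the second after the job is handed in, with the robot touching nothing.
It also fails if it takes over 48 s, if anything falls off the work surface, if the arm or the gripper's body presses on something with over 40 N, if the wrist force passes 120 N, or if a joint passes its speed limit or range.

ROBOT

A 6-joint arm with a two-finger parallel gripper is mounted at the origin on a cart in front of the work surface, level with it; the furniture and walls round the work are solid. World frame = base frame: x ahead of the robot, y to its left, z up, the work surface at z = 0. Lengths are in m, angles in rad, forces in N, time in s.
With the tool pointing down it reaches from about 0.3 to 0.775 m from the base axis. Payload 14.6 kg.
Tool frame: the origin (TCP) lies midway between the tips of the shut fingers; the grasp point (between the pads) lies 19 mm behind it (grasp_offset is the distance from the TCP to the grasp point, in m); z points along the fingers, y is the line along which they close (so a half turn about z gives the same grasp; the last joint's range is limited). The gripper opens to 94 mm and grips with 3 to 60 N. Pads are 16 mm wide; open, the fingers measure 119 mm over their backs; the gripper's body (75 mm by 177 mm) begins 78 mm behind the grasp point.
Start: joints at [-0.067, 0.3, 1.521, -0, 1.321, -0.067], TCP at [0.55, -0, 0.17] pointing down, gripper open.
Joint ranges: [-3.03, 3.03], [-0.79, 2.21], [0.23, 2.52], [-1.04, 4.18], [0, 3.07], [-2.55, 2.55]. Speed limits (rad/s): [2.22, 2.22, 2.57, 3.14, 3.14, 3.14].

INTERFACE

Orientations are given as [roll, pitch, yaw] about the fixed x, y, z axes, in that order (R = Rz(yaw) Ry(pitch) Rx(roll)).
In Python, from station import * gives the robot as it stands. The module is installed in compiled form; this text tells all that it offers.
- The arm moves only by the tool send_rows, never from a script. Its argument "rows" is a list of rows, each an object of numbers: "dx", "dy", "dz": the shift along the tool's x, y, z in mm; "roll": the turn about the tool's z in degrees; "jaw": the closure, from -1 (fully open) to 1 (shut). In form: [{"dx": .., "dy": .., "dz": .., "roll": .., "jaw": ..}, ...]. A call has 1 to 12 rows; each row shifts and turns the commanded pose from where the row before left it, along the tool's axes as they then stand; what a row does not reach is not made up. A row lasts 1/12 s, in which the tool goes at most 41.7 mm and 7.16 degrees, less where a joint would pass 70% of its speed; a pose out of reach is approached as far as the arm can. A call is refused whole if a number of a shift passes 41.7 or a number of a turn 7.16, either way. A call with a gripper value outside its range is refused whole. The fingers move at their own pace and stop on an object; "force" is the grip in N (left out, the last holds). Time passes only in rows, so rows that do not move let the fingers close. It gives the time, the measured TCP pose, the force, the opening and the grip force at its end, in the units of the state.
- get_obs(): the state, without advancing time (a new reading comes with each control period).
- camera(name): name is "scene" or "side" or "wrist"; returns a dict with "frame" (384x512x3 uint8, red, green, blue), "z_map" (384x512 float32, m along the optical axis (not along the pixel's ray), 0 where there is no reading), "camera_matrix" (3x3 intrinsics, pixels), "D" ([k1, k2, p1, p2, k3] as OpenCV has them; the pictures are not rectified), "rvec" (rotation vector, rad) and "tvec" (3), from world to camera coordinates, as OpenCV has them. Camera axes: x right, y down, z forward; pixel columns grow to the right and rows downward; lengths in m; the calibration is good to about 2 mm. A picture is of the moment at which its call begins.
- hand_in(): hands the job in; it is judged then, once.
The state is a dict: "time_s": time; "qpos": joint angles; "joint_vel": joint speeds; "tau": joint torques, N m; "ee_pos": TCP position; "eef_rot": TCP orientation; "force": force on the tool from outside, world axes, zero at the start; "moment": the same for the moment, N m; "grip_width": finger opening in m; "grip_force": force on a finger pad.
Only numpy, scipy, OpenCV 4.12 (cv2) and the standard library are available. Lean on these libraries where they do the work, as an engineer would, in place of code of your own. Each camera call takes 0.05 s, during which the arm holds its last target. There are 200 camera calls.

## Working session

There is one attempt and no reset: what is moved stays moved. The work goes in short steps, Python scripts to look and compute and a tool call to move; the robot and the scene stay as the last step left them, time stands still between calls to the robot, and variables do not carry over. Pictures are saved under pics/ and viewed, at most 10 in all, crops included, and the job is handed in when it is done.

Besides the shell and the picture viewer there is one more tool, called after "Emit:" by a JSON object that holds its "name" and its "arguments". send_rows: Moves the arm, as the interface text tells. Its arguments: {"type":"object","properties":{"rows":{"type":"array"},"force":{"type":"number"}},"required":["rows"]}

```bash
mkdir -p pics; cat > h.py <<'E'
from station import *
import numpy as np, cv2
def grab(n):
    c=camera(n); np.savez(f'{n}.npz',**{k:np.asarray(v) for k,v in c.items()}); return c
def load(n): return dict(np.load(f'{n}.npz'))
def cloud(c):
    h,w=c['z_map'].shape; u,v=np.meshgrid(np.arange(w),np.arange(h))
    p=cv2.undistortPoints(np.stack([u,v],-1).reshape(-1,1,2).astype(np.float64),c['camera_matrix'],c['D']).reshape(h,w,2)
    P=np.dstack([p,np.ones((h,w))])*c['z_map'][...,None]
    R=cv2.Rodrigues(c['rvec'])[0]
    return (P-c['tvec'].reshape(3))@R
E
python3 - <<'E'
from h import *
ims=[]
for n in ['scene','side']:
    c=grab(n); cv2.imwrite(f'pics/{n}0.png',c['frame'][...,::-1])
print(get_obs())
E
```

```text
{'time_s': 0.1, 'qpos': array([-6.65982645e-02,  3.00389242e-01,  1.52148165e+00,  1.83527259e-05,
        1.32068961e+00, -6.65839698e-02]), 'joint_vel': array([ 0.0014091 , -0.00093242, -0.00091153, -0.00251794, -0.00016534,
       -0.00161183]), 'tau': array([ 1.84928511e-03, -5.32644153e+01, -3.53284299e+01,  7.10431044e-02,
        2.34944851e-02, -7.30603051e-05]), 'ee_pos': array([5.49749243e-01, 2.01944015e-05, 1.69873307e-01]), 'eef_rot': array([-3.14062814e+00, -8.21332798e-05,  1.57077744e+00]), 'force': array([-0.11844992, -0.23800318, -0.99760572]), 'moment': array([-0.05265032, -0.01836114, -0.02109383]), 'grip_force': 0.0, 'grip_width': 0.09428887084914028}
```

View pics/scene0.png

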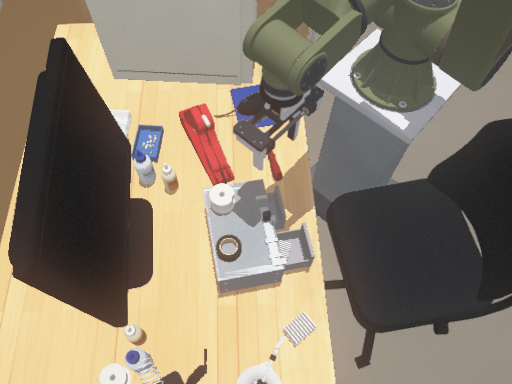

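View pics/side0.png

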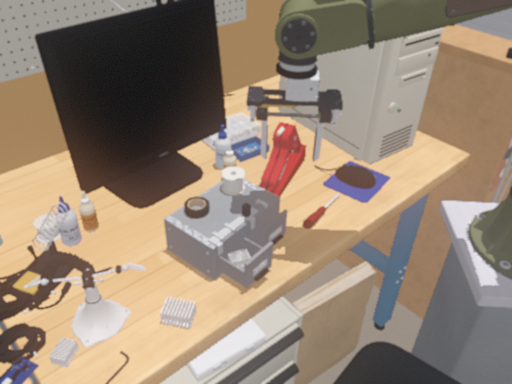

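The scene view shows the cabinet centred near px (245,235), the left drawer wide open (290,250) and the right one open (270,205). The knob is at about (267,215), the tape roll at (229,247), the spool at (221,198) and the red driver at (272,160). The side view shows the same, with the knob at (246,210).

```bash
python3 - <<'E'
from h import *
for n in ['scene','side']:
    c=load(n); P=cloud(c); f=c['frame'].astype(int)
    hsv=cv2.cvtColor(c['frame'],cv2.COLOR_RGB2HSV)
    box={'scene':(170,300,195,325),'side':(175,290,160,295)}[n]
    m=np.zeros(P.shape[:2],bool); m[box[0]:box[1],box[2]:box[3]]=1
    top=m&(abs(P[...,2]-.09)<.004)&(hsv[...,1]<60)
    r=cv2.minAreaRect((P[top][:,:2]*1000).astype(np.float32)); print(n,top.sum(),r,cv2.boxPoints(r).round().tolist())
    kn=m&(P[...,2]>.103)&(P[...,2]<.13)&(f.sum(-1)<150)
    print('knob',kn.sum(),P[kn].mean(0),P[kn].min(0),P[kn].max(0))
    bx=m&(P[...,2]>.05)&(P[...,2]<.14)
    # top view raster
    if n=='scene':
        tv=np.zeros((600,800,3),np.uint8)
    allm=(P[...,2]>.004)&(P[...,2]<.2)&(P[...,0]>.3)&(P[...,0]<.8)&(P[...,1]>-.2)&(P[...,1]<.5)
    print([ (P[allm&(hsv[...,0]<8)&(hsv[...,1]>150)]).min(0)] if allm.any() else 0)
c=load('scene')
a=cv2.resize(c['frame'][140:300,190:350],(600,600),interpolation=cv2.INTER_CUBIC)
cv2.imwrite('pics/crop.png',a[...,::-1])
E
```

```text
scene 4470 ((679.7908935546875, 29.680862426757812), (222.85716247558594, 146.0861358642578), 53.838191986083984) [[555.0, -17.0], [673.0, -103.0], [805.0, 77.0], [687.0, 163.0]]<stdin>:10: RuntimeWarning: Mean of empty slice.
  ret = um.true_divide(
Traceback (most recent call last):
ValueError: zero-size array to reduction operation minimum which has no identity
```

```bash
python3 - <<'E'
from h import *
yaw=np.deg2rad(53.84-90); ex=np.array([np.cos(yaw),np.sin(yaw)]); ey=np.array([-ex[1],ex[0]])
o=np.array([.6798,.0297])+ex*.003
print(o,ex,ey)
tv=np.zeros((600,800,3),np.uint8)
for n in ['side','scene']:
    c=load(n); P=cloud(c); f=c['frame']
    Q=P.copy(); d=P[...,:2]-o; Q[...,0]=d@ex; Q[...,1]=d@ey
    np.save(n+'_Q.npy',Q)
    inb=(abs(Q[...,0])<.25)&(abs(Q[...,1])<.2)&(Q[...,2]>-.02)&(Q[...,2]<.2)
    k=inb&(Q[...,2]>.1)&(Q[...,2]<.13)&(Q[...,0]<-.03)&(abs(Q[...,1])<.08)&(Q[...,0]>-.09)
    print(n,'knob',k.sum(),Q[k].min(0),Q[k].max(0),np.median(Q[k],0))
    for nm,s in (('L',1),('R',-1)):
        w=inb&(abs(Q[...,1]-s*.051)<.035)&(Q[...,2]>.072)&(Q[...,2]<.084)&(Q[...,0]<-.078)
        if w.sum(): print(nm,w.sum(),np.percentile(Q[w][:,0],[2,10,50,90]))
    lab=inb&(Q[...,2]>.006)&(Q[...,2]<.05)&(Q[...,0]<-.08)&(cv2.cvtColor(f,cv2.COLOR_RGB2HSV)[...,1]>150)&(f[...,0]>1.8*f[...,1].astype(int))
    if lab.sum(): print('red',lab.sum(),Q[lab].min(0),Q[lab].max(0))
    # top view 2px/mm: up = +x
    q=Q[inb]; col=f[inb]; od=np.argsort(q[:,2]); q=q[od]; col=col[od]
    for (x,y,z),cc in zip(q,col): cv2.circle(tv,(int(400-y*2000),int(250-x*1600)),2,tuple(int(v) for v in cc[::-1]),-1)
cv2.imwrite('pics/tv.png',tv)
E
```

```text
[0.68222212 0.02792987] [ 0.80737244 -0.59004216] [0.59004216 0.80737244]
side knob 97 [-0.06357278 -0.01354956  0.10073308] [-0.04846545  0.00205907  0.12346992] [-0.05758592 -0.00167465  0.11469473]
L 152 [-0.14112145 -0.14062729 -0.1386243  -0.13422942]
R 130 [-0.10247447 -0.10196012 -0.09986643 -0.09521701]
red 30 [-0.12778854 -0.19713152  0.01627057] [-0.11608853 -0.15632609  0.02317353]
scene knob 93 [-0.06857739 -0.06227383  0.10009253] [-0.04544317  0.07972604  0.12617342] [-0.05537403 -0.00208341  0.11812524]
L 128 [-0.14142256 -0.14012168 -0.13589524 -0.13325668]
R 112 [-0.10265706 -0.10166748 -0.09796654 -0.09497184]
red 3 [-0.11956958 -0.19611203  0.0208942 ] [-0.11826123 -0.16689047  0.02223987]
```

View pics/tv.png

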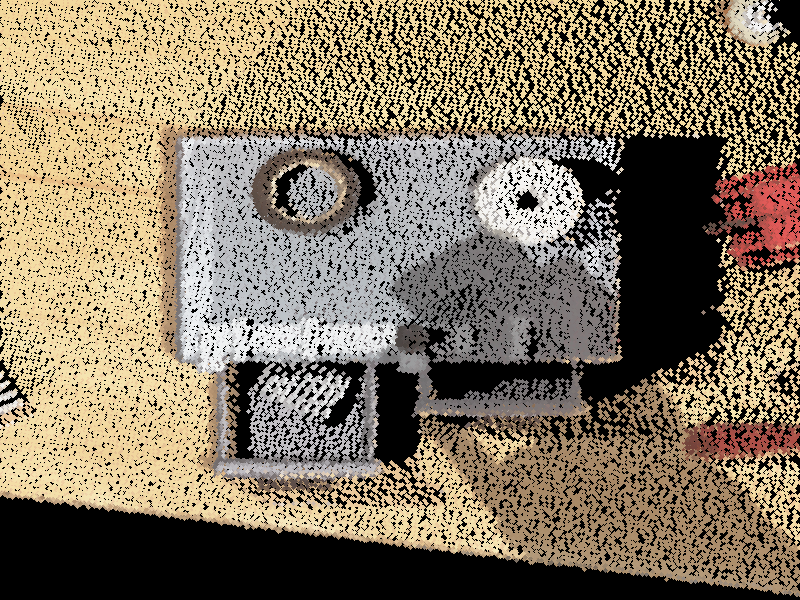

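The reconstructed top view gives the cabinet yaw as about −36.2°. The left drawer is about 71 mm open, with its face at x=−141. The right one is about 32 mm open. The knob is near (−56, −6) mm in the cabinet frame. The heat sink in the left drawer is the smaller one; the other lies on the bench to the left, and neither will be touched. Next I shut the fingers, align with the cabinet and go in front of the right drawer.

Emit:
{"name": "send_rows", "arguments": {"rows": [{"roll": 6.03,"jaw": 1},{"roll": 6.03,"jaw": 1},{"roll": 6.03,"jaw": 1},{"roll": 6.03,"jaw": 1},{"roll": 6.03,"jaw": 1},{"roll": 6.03,"jaw": 1},{"dx": 12,"dy": -15,"jaw": 1},{"dx": 13,"dy": -15,"jaw": 1},{"dx": 12,"dy": -15,"jaw": 1},{"dx": 12,"dy": -15,"jaw": 1},{"jaw": 1},{"jaw": 1}], "force": 20}}

```text
invalid input at $.rows[0]: expected keys dx, dy, dz, roll, jaw
```

```bash
cat >> h.py <<'E'
yaw=np.deg2rad(53.84-90); ex=np.array([np.cos(yaw),np.sin(yaw)]); ey=np.array([-ex[1],ex[0]])
o=np.array([.6822,.0279])
def tc():
    s=get_obs(); d=s['ee_pos'][:2]-o
    F=s['force']; print('t',s['time_s'],'cab mm',np.round([d@ex*1e3,d@ey*1e3,s['ee_pos'][2]*1e3],1),'yaw',np.rad2deg(s['eef_rot'][2]).round(2),'F',np.round([F[:2]@ex,F[:2]@ey,F[2]],1),'w',s['grip_width'])
E
python3 -c "from h import *; tc()"
```

```text
t 0.1 cab mm [ -90.5 -100.7  169.9] yaw 90.0 F [ 0.  -0.3 -1. ] w 0.09428887084914028
```

Emit:
{"name": "send_rows", "arguments": {"rows": [{"dx": 0,"dy": 0,"dz": 0,"roll": 6.03,"jaw": 1},{"dx": 0,"dy": 0,"dz": 0,"roll": 6.03,"jaw": 1},{"dx": 0,"dy": 0,"dz": 0,"roll": 6.03,"jaw": 1},{"dx": 0,"dy": 0,"dz": 0,"roll": 6.03,"jaw": 1},{"dx": 0,"dy": 0,"dz": 0,"roll": 6.03,"jaw": 1},{"dx": 0,"dy": 0,"dz": 0,"roll": 6.03,"jaw": 1},{"dx": 12,"dy": -15,"dz": 0,"roll": 0,"jaw": 1},{"dx": 13,"dy": -15,"dz": 0,"roll": 0,"jaw": 1},{"dx": 12,"dy": -15,"dz": 0,"roll": 0,"jaw": 1},{"dx": 12,"dy": -15,"dz": 0,"roll": 0,"jaw": 1},{"dx": 0,"dy": 0,"dz": 0,"roll": 0,"jaw": 1},{"dx": 0,"dy": 0,"dz": 0,"roll": 0,"jaw": 1}], "force": 20}}

```text
time_s: 1.1
ee_pos: [0.5303, 0.0754, 0.1702]
eef_rot: [-3.141, 0.0, 0.941]
force: [-0.0, -0.8, 0.0]
grip_width: 0.0174
grip_force: 0.0
```

```bash
python3 -c "from h import *; tc()"
```

```text
t 1.1 cab mm [-150.6  -51.3  170.2] yaw 53.91 F [ 0.4 -0.7  0. ] w 0.017361809079815334
```

Emit:
{"name": "send_rows", "arguments": {"rows": [{"dx": 0,"dy": 0,"dz": 23,"roll": 0,"jaw": 1},{"dx": 0,"dy": 0,"dz": 23,"roll": 0,"jaw": 1},{"dx": 0,"dy": 0,"dz": 23,"roll": 0,"jaw": 1},{"dx": 0,"dy": 0,"dz": 23,"roll": 0,"jaw": 1},{"dx": 0,"dy": 0,"dz": 23,"roll": 0,"jaw": 1},{"dx": 0,"dy": 0,"dz": 0,"roll": 0,"jaw": 1},{"dx": 0,"dy": 8,"dz": 0,"roll": 0,"jaw": 1},{"dx": 0,"dy": 8,"dz": 0,"roll": 0,"jaw": 1},{"dx": 0,"dy": 8,"dz": 0,"roll": 0,"jaw": 1},{"dx": 0,"dy": 8,"dz": 0,"roll": 0,"jaw": 1},{"dx": 0,"dy": 6,"dz": 0,"roll": 0,"jaw": 1},{"dx": 0,"dy": 6,"dz": 0,"roll": 0,"jaw": 1}]}}

```text
time_s: 2.1
ee_pos: [0.5669, 0.0484, 0.0558]
eef_rot: [3.141, -0.0, 0.939]
force: [0.0, 1.3, -0.2]
grip_width: 0.0005
grip_force: 0.0
```

```bash
python3 -c "from h import *; tc()"
```

```text
t 2.1 cab mm [-105.2  -51.5   55.8] yaw 53.8 F [-0.7  1.  -0.2] w 0.0005205925182217843
```

Emit:
{"name": "send_rows", "arguments": {"rows": [{"dx": 0,"dy": 4,"dz": 0,"roll": 0,"jaw": 1},{"dx": 0,"dy": 4,"dz": 0,"roll": 0,"jaw": 1},{"dx": 0,"dy": 4,"dz": 0,"roll": 0,"jaw": 1},{"dx": 0,"dy": 4,"dz": 0,"roll": 0,"jaw": 1},{"dx": 0,"dy": 2,"dz": 0,"roll": 0,"jaw": 1},{"dx": 0,"dy": 0,"dz": 0,"roll": 0,"jaw": 1}]}}

```text
time_s: 2.6
ee_pos: [0.5808, 0.0382, 0.0553]
eef_rot: [-3.142, 0.0, 0.939]
force: [-0.2, 0.6, 0.6]
grip_width: 0.0008
grip_force: 0.0
```

```bash
python3 -c "from h import *; tc()"
```

```text
t 2.6 cab mm [-88.  -51.6  55.3] yaw 53.81 F [-0.5  0.4  0.6] w 0.0007696281647886099
```

Emit:
{"name": "send_rows", "arguments": {"rows": [{"dx": 0,"dy": 3,"dz": 0,"roll": 0,"jaw": 1},{"dx": 0,"dy": 3,"dz": 0,"roll": 0,"jaw": 1},{"dx": 0,"dy": 1,"dz": 0,"roll": 0,"jaw": 1},{"dx": 0,"dy": 0,"dz": 0,"roll": 0,"jaw": 1}]}}

```text
time_s: 2.93
ee_pos: [0.5863, 0.0341, 0.0553]
eef_rot: [3.142, -0.0, 0.939]
force: [-0.3, -0.4, 0.2]
grip_width: 0.0006
grip_force: 0.0
```

```bash
python3 - <<'E'
from h import *; tc()
c=grab('side'); cv2.imwrite('pics/s1.png',cv2.resize(c['frame'][130:300,140:340],(800,600) if 0 else (700,595))[...,::-1])
E
```

```text
t 2.9333 cab mm [-81.  -51.6  55.3] yaw 53.81 F [ 0.  -0.5  0.2] w 0.0005546655349045703
```

View pics/s1.png

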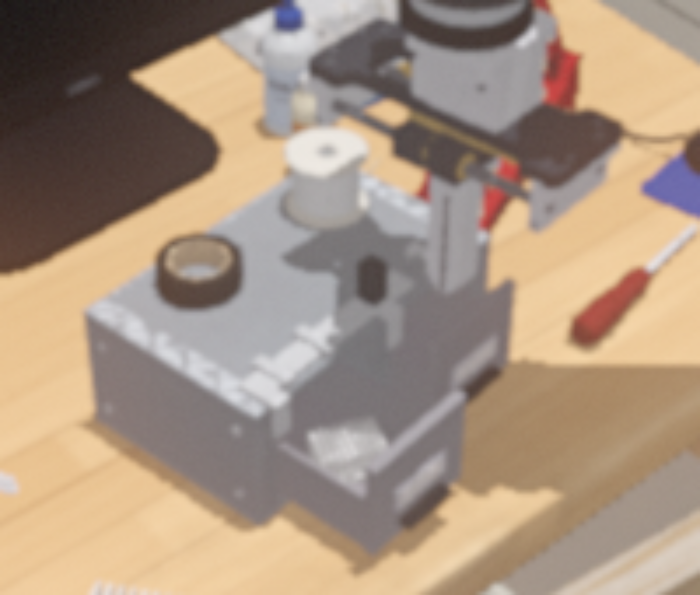

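```bash
python3 - <<'E'
from h import *
c=load('side'); s=get_obs(); P=cloud(c); d=P[...,:2]-o
Q=np.dstack([d@ex,d@ey,P[...,2]])*1e3
def pr(p): 
    q=cv2.projectPoints(np.array([p],float),c['rvec'],c['tvec'],c['camera_matrix'],c['D'])[0].ravel(); return q,((q-[140,130])*3.5).round()
p=s['ee_pos']; print('tcp',pr(p)); print('tcp+50',pr(p+[0,0,.05]))
for sgn in (1,-1):
    w=(abs(Q[...,1]-sgn*51)<33)&(Q[...,2]>25)&(Q[...,2]<84)&(Q[...,0]<-60)&(Q[...,0]>-170)
    for z in range(28,84,8):
        k=w&(abs(Q[...,2]-z)<4)
        if k.sum(): print(sgn,z,k.sum(),np.percentile(Q[k][:,0],[2,25,50,75]).round())
for v,u in [(260,400),(280,400),(300,450),(260,455),(285,455),(310,450),(330,430),(330,480),(200,455)]:
    r,cc=130+v*170/595,140+u*200/700; print((u,v),Q[int(r),int(cc)].round())
E
```

```text
tcp (array([268.26058456, 223.53710872]), array([449., 327.]))
tcp+50 (array([269.25769378, 205.5345718 ]), array([452., 264.]))
1 28 179 [-150. -142. -139.  -85.]
1 36 189 [-142. -104.  -90.  -80.]
1 44 58 [-142. -142. -141. -140.]
1 52 62 [-142. -141. -140. -140.]
1 60 65 [-142. -140. -140. -140.]
1 68 52 [-141. -141. -140. -139.]
1 76 123 [-141. -140. -139. -136.]
-1 28 59 [-111. -107. -103. -101.]
-1 36 41 [-103. -102. -102. -101.]
-1 44 49 [-104. -103. -102. -101.]
-1 52 52 [-103. -102. -102. -101.]
-1 60 46 [-102. -102. -101. -101.]
-1 68 53 [-103. -102. -101. -101.]
-1 76 89 [-103. -102. -100.  -97.]
(400, 260) [-40. -52.  88.]
(400, 280) [-57. -31.  93.]
(450, 300) [-55. -85.  45.]
(455, 260) [-89. -43. 119.]
(455, 285) [-90. -43. 101.]
(450, 310) [-55. -85.  36.]
(430, 330) [-43. -79.  15.]
(480, 330) [-103.  -54.   64.]
(455, 200) [-88. -42. 163.]
```

```bash
python3 - <<'E'
from h import *
s=get_obs(); print(s['ee_pos'],s['qpos'])
c=load('side')
for n in ['side','scene']:
    c=grab(n); P=cloud(c); d=P[...,:2]-o
    Q=np.dstack([d@ex,d@ey,P[...,2]])*1e3
    k=(abs(Q[...,0]+81)<16)&(abs(Q[...,1]+51)<12)&(Q[...,2]>84)&(Q[...,2]<180)
    q=Q[k]; print(n,k.sum(),np.sort(q[:,2])[:8].round(1), np.percentile(q,[3,50,97],axis=0).round(1))
w=camera('wrist'); cv2.imwrite('pics/w1.png',w['frame'][...,::-1])
E
```

```text
[0.58621036 0.03419095 0.05531677] [-4.10204766e-03  4.96191520e-01  1.52906409e+00 -1.70367281e-05
  1.11637574e+00  6.27428419e-01]
side 443 [84.6 86.1 86.1 86.3 86.8 87.5 87.8 88.2] [[-93.1 -59.1  91.3]
 [-85.9 -43.7 133.8]
 [-67.9 -41.  170.4]]
scene 164 [86.  88.6 88.6 89.  89.3 89.4 90.1 90.2] [[-92.3 -56.5  89.4]
 [-78.2 -43.2 118.1]
 [-65.8 -41.6 146.5]]
```

View pics/w1.png

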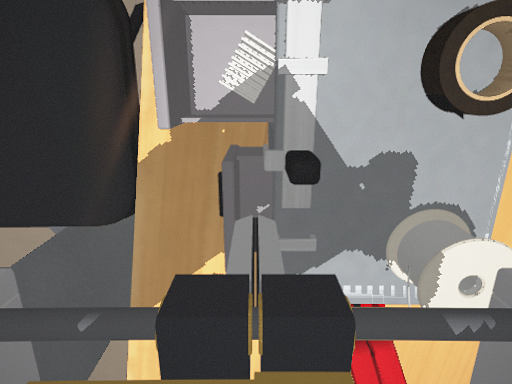

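```bash
python3 - <<'E'
from h import *
c=load('side')
for x in (.497,.603):
  for z in (.17,.19,.21):
    print(x,z,cv2.projectPoints(np.array([[x,0,z]]),c['rvec'],c['tvec'],c['camera_matrix'],c['D'])[0].ravel().round(1))
P=cloud(c); d=P[...,:2]-o; Q=np.dstack([d@ex,d@ey,P[...,2]])*1e3
for r in range(196,228,2): print(r,Q[r,267:274:3].round().tolist())
w=camera('wrist'); P=cloud(w); d=P[...,:2]-o; Q=np.dstack([d@ex,d@ey,P[...,2]])*1e3
for r in (210,216,220,225,235,250): print(r,Q[r,[240,250,262,270]].round().tolist())
E
```

```text
0.497 0.17 [313.9 173.2]
0.497 0.19 [314.8 165.2]
0.497 0.21 [315.8 157. ]
0.603 0.17 [263.  170.7]
0.603 0.19 [263.4 162.7]
0.603 0.21 [263.7 154.5]
196 [[-79.0, -44.0, 134.0], [-88.0, -43.0, 139.0], [-91.0, -49.0, 137.0]]
198 [[-77.0, -48.0, 126.0], [-89.0, -42.0, 135.0], [-93.0, -47.0, 134.0]]
200 [[-80.0, -44.0, 124.0], [-87.0, -45.0, 127.0], [-92.0, -49.0, 127.0]]
202 [[-81.0, -44.0, 119.0], [-90.0, -42.0, 125.0], [-92.0, -49.0, 122.0]]
204 [[-80.0, -45.0, 113.0], [-89.0, -43.0, 119.0], [-93.0, -49.0, 117.0]]
206 [[-82.0, -43.0, 110.0], [-90.0, -43.0, 114.0], [-93.0, -49.0, 112.0]]
208 [[-84.0, -40.0, 107.0], [-90.0, -42.0, 109.0], [-90.0, -53.0, 103.0]]
210 [[-83.0, -42.0, 100.0], [-90.0, -43.0, 103.0], [-91.0, -53.0, 97.0]]
212 [[-84.0, -41.0, 96.0], [-89.0, -44.0, 97.0], [-64.0, -91.0, 54.0]]
214 [[-51.0, -86.0, 44.0], [-58.0, -88.0, 47.0], [-66.0, -89.0, 51.0]]
216 [[-50.0, -89.0, 36.0], [-59.0, -88.0, 41.0], [-69.0, -86.0, 48.0]]
218 [[-52.0, -86.0, 34.0], [-61.0, -85.0, 39.0], [-93.0, -51.0, 78.0]]
220 [[-50.0, -89.0, 25.0], [-60.0, -87.0, 30.0], [-100.0, -42.0, 81.0]]
222 [[-51.0, -88.0, 19.0], [-97.0, -35.0, 79.0], [-100.0, -43.0, 76.0]]
224 [[-96.0, -27.0, 79.0], [-101.0, -31.0, 79.0], [-102.0, -40.0, 73.0]]
226 [[-100.0, -21.0, 79.0], [-103.0, -28.0, 76.0], [-102.0, -41.0, 67.0]]
210 [[-96.0, -69.0, 15.0], [-87.0, -69.0, 14.0], [-76.0, -69.0, 14.0], [-69.0, -69.0, 15.0]]
216 [[-96.0, -74.0, 16.0], [-86.0, -42.0, 94.0], [-78.0, -42.0, 93.0], [-69.0, -74.0, 15.0]]
220 [[-92.0, -42.0, 99.0], [-86.0, -42.0, 99.0], [-79.0, -42.0, 99.0], [-74.0, -42.0, 100.0]]
225 [[-91.0, -42.0, 106.0], [-86.0, -42.0, 107.0], [-79.0, -42.0, 106.0], [-74.0, -42.0, 106.0]]
235 [[-91.0, -43.0, 119.0], [-85.0, -43.0, 119.0], [-79.0, -42.0, 120.0], [-75.0, -42.0, 121.0]]
250 [[-90.0, -42.0, 137.0], [-85.0, -42.0, 136.0], [-79.0, -42.0, 137.0], [-75.0, -42.0, 136.0]]
```

Both the side and wrist depth show the real fingertips at z≈93 mm where the state reports 55. The real fingers end about 38 mm short of the reported TCP, so they passed over the right drawer front without touching it. That drawer has not moved. I back out and go lower, allowing for the 38 mm and checking the body's clearance.

Emit:
{"name": "send_rows", "arguments": {"rows": [{"dx": 0,"dy": -15,"dz": 0,"roll": 0,"jaw": 1},{"dx": 0,"dy": -15,"dz": 0,"roll": 0,"jaw": 1},{"dx": 0,"dy": -15,"dz": 0,"roll": 0,"jaw": 1},{"dx": 0,"dy": -15,"dz": 0,"roll": 0,"jaw": 1},{"dx": 0,"dy": 0,"dz": 0,"roll": 0,"jaw": 1},{"dx": 0,"dy": 0,"dz": 12,"roll": 0,"jaw": 1},{"dx": 0,"dy": 0,"dz": 14,"roll": 0,"jaw": 1},{"dx": 0,"dy": 0,"dz": 0,"roll": 0,"jaw": 1}]}}

```text
time_s: 3.85
ee_pos: [0.5369, 0.0691, 0.0265]
eef_rot: [-3.139, 0.002, 0.939]
force: [-0.3, -0.7, -0.9]
grip_width: 0.0003
grip_force: 0.0
```

```bash
python3 - <<'E'
from h import *; tc()
s=get_obs(); d0=s['ee_pos'][:2]-o; tx,ty=d0@ex*1e3,d0@ey*1e3
for n in ['side','scene']:
    c=grab(n); P=cloud(c); d=P[...,:2]-o
    Q=np.dstack([d@ex*1e3-tx,d@ey*1e3-ty,P[...,2]*1e3])
    k=(abs(Q[...,0])<14)&(abs(Q[...,1])<11)&(Q[...,2]>30)
    print(n,'tip',np.sort(Q[k][:,2])[:12].round())
    k=(abs(Q[...,0])<100)&(abs(Q[...,0])>25)&(abs(Q[...,1])<45)&(Q[...,2]>100)
    print('body',np.sort(Q[k][:,2])[:200:15].round())
E
```

```text
t 3.85 cab mm [-141.6  -52.5   26.5] yaw 53.8 F [ 0.2 -0.8 -0.9] w 0.00027357165584856406
side tip [62. 63. 64. 65. 65. 65. 65. 66. 66. 66. 67. 67.]
body [101. 123. 160. 161. 163. 164. 164. 166. 167. 168. 169. 170. 171. 171.]
scene tip [63. 65. 68. 70. 70. 71. 71. 71. 71. 72. 73. 73.]
body [100. 123. 165. 169. 174. 175. 176. 177. 177. 178. 178. 179. 179. 180.]
```

Emit:
{"name": "send_rows", "arguments": {"rows": [{"dx": 0,"dy": 6,"dz": 8,"roll": 0,"jaw": 1},{"dx": 0,"dy": 8,"dz": 0,"roll": 0,"jaw": 1},{"dx": 0,"dy": 6,"dz": 0,"roll": 0,"jaw": 1},{"dx": 0,"dy": 5,"dz": 0,"roll": 0,"jaw": 1},{"dx": 0,"dy": 4,"dz": 0,"roll": 0,"jaw": 1},{"dx": 0,"dy": 4,"dz": 0,"roll": 0,"jaw": 1},{"dx": 0,"dy": 4,"dz": 0,"roll": 0,"jaw": 1},{"dx": 0,"dy": 4,"dz": 0,"roll": 0,"jaw": 1},{"dx": 0,"dy": 4,"dz": 0,"roll": 0,"jaw": 1},{"dx": 0,"dy": 4,"dz": 0,"roll": 0,"jaw": 1},{"dx": 0,"dy": 4,"dz": 0,"roll": 0,"jaw": 1},{"dx": 0,"dy": 3,"dz": 0,"roll": 0,"jaw": 1}]}}

```text
time_s: 4.95
ee_pos: [0.5834, 0.0364, 0.0214]
eef_rot: [3.142, -0.0, 0.939]
force: [-1.8, 1.0, 1.4]
grip_width: 0.0
grip_force: 1.1
```

```bash
python3 -c "from h import *; tc()"
```

```text
t 4.95 cab mm [-84.8 -51.5  21.4] yaw 53.82 F [-2.  -0.3  1.4] w 2.430213298351073e-05
```

Contact at about 2 N. I push on gently to the stop.

Emit:
{"name": "send_rows", "arguments": {"rows": [{"dx": 0,"dy": 2,"dz": 0,"roll": 0,"jaw": 1},{"dx": 0,"dy": 1.5,"dz": 0,"roll": 0,"jaw": 1},{"dx": 0,"dy": 1,"dz": 0,"roll": 0,"jaw": 1}]}}

```text
time_s: 5.2
ee_pos: [0.585, 0.0351, 0.0213]
eef_rot: [-3.137, 0.001, 0.94]
force: [-20.9, 12.7, 14.4]
grip_width: 0.0003
grip_force: 12.2
```

```bash
python3 -c "from h import *; tc()"
```

```text
t 5.2 cab mm [-82.7 -51.6  21.3] yaw 53.83 F [-24.4  -2.1  14.4] w 0.00032313047992815584
```

The right drawer is at its stop: 24 N at x≈−82.7. I retract and go across to the left drawer.

Emit:
{"name": "send_rows", "arguments": {"rows": [{"dx": 0,"dy": -5,"dz": 0,"roll": 0,"jaw": 1},{"dx": 0,"dy": -15,"dz": 0,"roll": 0,"jaw": 1},{"dx": 0,"dy": -20,"dz": 0,"roll": 0,"jaw": 1},{"dx": 0,"dy": -20,"dz": 0,"roll": 0,"jaw": 1},{"dx": 0,"dy": -20,"dz": 0,"roll": 0,"jaw": 1},{"dx": 0,"dy": -20,"dz": 0,"roll": 0,"jaw": 1},{"dx": 0,"dy": -10,"dz": 0,"roll": 0,"jaw": 1},{"dx": 25,"dy": 0,"dz": 0,"roll": 0,"jaw": 1},{"dx": 25,"dy": 0,"dz": 0,"roll": 0,"jaw": 1},{"dx": 25,"dy": 0,"dz": 0,"roll": 0,"jaw": 1},{"dx": 27,"dy": 0,"dz": 0,"roll": 0,"jaw": 1},{"dx": 0,"dy": 0,"dz": 0,"roll": 0,"jaw": 1}]}}

```text
time_s: 6.2
ee_pos: [0.5602, 0.184, 0.0214]
eef_rot: [3.14, -0.002, 0.941]
force: [-0.7, 0.8, 0.4]
grip_width: 0.0005
grip_force: 0.0
```

```bash
python3 -c "from h import *; tc()"
```

```text
t 6.2 cab mm [-190.6   54.    21.4] yaw 53.92 F [-1.1  0.2  0.4] w 0.0005076473268758253
```

Emit:
{"name": "send_rows", "arguments": {"rows": [{"dx": -2,"dy": 8,"dz": 0,"roll": 0,"jaw": 1},{"dx": 0,"dy": 8,"dz": 0,"roll": 0,"jaw": 1},{"dx": 0,"dy": 8,"dz": 0,"roll": 0,"jaw": 1},{"dx": 0,"dy": 6,"dz": 0,"roll": 0,"jaw": 1},{"dx": 0,"dy": 3,"dz": 0,"roll": 0,"jaw": 1},{"dx": 0,"dy": 3,"dz": 0,"roll": 0,"jaw": 1},{"dx": 0,"dy": 3,"dz": 0,"roll": 0,"jaw": 1},{"dx": 0,"dy": 4,"dz": 0,"roll": 0,"jaw": 1},{"dx": 0,"dy": 4,"dz": 0,"roll": 0,"jaw": 1},{"dx": 0,"dy": 4,"dz": 0,"roll": 0,"jaw": 1},{"dx": 0,"dy": 4,"dz": 0,"roll": 0,"jaw": 1},{"dx": 0,"dy": 4,"dz": 0,"roll": 0,"jaw": 1}]}}

```text
time_s: 7.2
ee_pos: [0.6047, 0.1445, 0.0213]
eef_rot: [-3.141, 0.0, 0.939]
force: [-2.9, -0.2, 0.3]
grip_width: 0.0004
grip_force: 1.1
```

Emit:
{"name": "send_rows", "arguments": {"rows": [{"dx": 0,"dy": 4,"dz": 0,"roll": 0,"jaw": 1},{"dx": 0,"dy": 4,"dz": 0,"roll": 0,"jaw": 1},{"dx": 0,"dy": 4,"dz": 0,"roll": 0,"jaw": 1},{"dx": 0,"dy": 4,"dz": 0,"roll": 0,"jaw": 1},{"dx": 0,"dy": 4,"dz": 0,"roll": 0,"jaw": 1},{"dx": 0,"dy": 4,"dz": 0,"roll": 0,"jaw": 1},{"dx": 0,"dy": 4,"dz": 0,"roll": 0,"jaw": 1},{"dx": 0,"dy": 4,"dz": 0,"roll": 0,"jaw": 1},{"dx": 0,"dy": 4,"dz": 0,"roll": 0,"jaw": 1},{"dx": 0,"dy": 3,"dz": 0,"roll": 0,"jaw": 1},{"dx": 0,"dy": 3,"dz": 0,"roll": 0,"jaw": 1}]}}

```text
time_s: 8.12
ee_pos: [0.6386, 0.1198, 0.0213]
eef_rot: [-3.142, -0.0, 0.939]
force: [-1.8, 0.7, -1.7]
grip_width: 0.0005
grip_force: 1.0
```

```bash
python3 -c "from h import *; tc()"
```

```text
t 8.1167 cab mm [-89.4  48.5  21.3] yaw 53.82 F [-1.9 -0.5 -1.7] w 0.0005459846313598238
```

Emit:
{"name": "send_rows", "arguments": {"rows": [{"dx": 0,"dy": 3,"dz": 0,"roll": 0,"jaw": 1},{"dx": 0,"dy": 2,"dz": 0,"roll": 0,"jaw": 1},{"dx": 0,"dy": 1.5,"dz": 0,"roll": 0,"jaw": 1},{"dx": 0,"dy": 1,"dz": 0,"roll": 0,"jaw": 1}]}}

```text
time_s: 8.45
ee_pos: [0.6441, 0.1158, 0.0213]
eef_rot: [-3.141, 0.0, 0.939]
force: [-10.9, 3.6, 3.9]
grip_width: 0.0008
grip_force: 5.4
```

```bash
python3 -c "from h import *; tc()"
```

```text
t 8.45 cab mm [-82.6  48.5  21.3] yaw 53.82 F [-10.9  -3.5   3.9] w 0.0007602732664505525
```

Emit:
{"name": "send_rows", "arguments": {"rows": [{"dx": 0,"dy": 1,"dz": 0,"roll": 0,"jaw": 1},{"dx": 0,"dy": 0,"dz": 0,"roll": 0,"jaw": 1}]}}

```text
time_s: 8.62
ee_pos: [0.644, 0.1158, 0.0213]
eef_rot: [-3.139, 0.001, 0.94]
force: [-12.2, 4.5, 3.8]
grip_width: 0.0004
grip_force: 6.3
```

Emit:
{"name": "send_rows", "arguments": {"rows": [{"dx": 0,"dy": -6,"dz": 0,"roll": 0,"jaw": 1},{"dx": 0,"dy": -12,"dz": 0,"roll": 0,"jaw": 1},{"dx": 0,"dy": -12,"dz": 0,"roll": 0,"jaw": 1},{"dx": 0,"dy": 0,"dz": 0,"roll": 0,"jaw": 1},{"dx": 0,"dy": 0,"dz": -24,"roll": 0,"jaw": 1},{"dx": 0,"dy": 0,"dz": -26,"roll": 0,"jaw": 1},{"dx": 0,"dy": 0,"dz": 0,"roll": 0,"jaw": 1}]}}

```text
time_s: 9.2
ee_pos: [0.6239, 0.1328, 0.0769]
eef_rot: [3.136, -0.006, 0.939]
force: [0.1, 0.1, 0.1]
grip_width: 0.0012
grip_force: 0.0
```

```bash
python3 - <<'E'
from h import *; tc()
for n in ['side','scene']:
    c=grab(n); P=cloud(c); d=P[...,:2]-o; Q=np.dstack([d@ex,d@ey,P[...,2]])*1e3
    k=(Q[...,2]>101)&(Q[...,2]<124)&(abs(Q[...,0]+56)<12)&(abs(Q[...,1]+6)<16)
    print(n,'knob',k.sum(),np.percentile(Q[k],[2,50,98],axis=0).round(1) if k.any() else 0)
    for s in(1,-1):
        k=(abs(Q[...,1]-s*51)<33)&(abs(Q[...,2]-50)<20)&(Q[...,0]<-55)&(Q[...,0]>-90); print(s,k.sum(),np.median(Q[k][:,0]) if k.any() else 0)
c=load('side')
cv2.imwrite('pics/s2.png',cv2.resize(c['frame'][130:300,140:340],(700,595))[...,::-1])
E
```

```text
t 9.2 cab mm [-109.    50.3   76.9] yaw 53.83 F [0.  0.2 0.1] w 0.0011579239537375507
side knob 0 0
1 296 -68.87348284423722
-1 207 -68.79260281990817
scene knob 0 0
1 0 0
-1 0 0
```

View pics/s2.png

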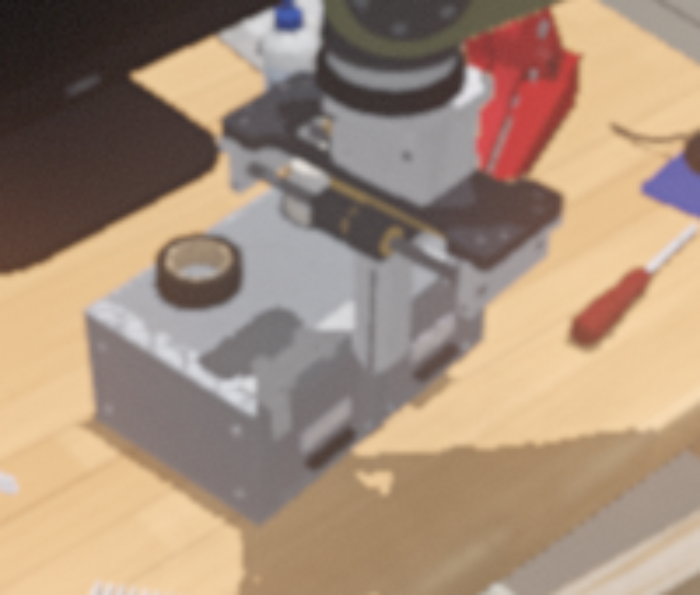

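Both drawer fronts read flush at x≈−69, with their fronts at crop (325,430) and (435,345). Next I move left of the knob at low height.

Emit:
{"name": "send_rows", "arguments": {"rows": [{"dx": -4,"dy": 13,"dz": 0,"roll": 0,"jaw": 1},{"dx": -4,"dy": 13,"dz": 0,"roll": 0,"jaw": 1},{"dx": -4,"dy": 13,"dz": 0,"roll": 0,"jaw": 1},{"dx": -4,"dy": 13,"dz": 0,"roll": 0,"jaw": 1},{"dx": 0,"dy": 0,"dz": 0,"roll": 0,"jaw": 1},{"dx": 0,"dy": 0,"dz": 0,"roll": 0,"jaw": 1}]}}

```text
time_s: 9.8
ee_pos: [0.6538, 0.088, 0.0707]
eef_rot: [-3.141, 0.0, 0.938]
force: [0.3, 0.3, 0.2]
grip_width: 0.0006
grip_force: 0.0
```

```bash
python3 - <<'E'
from h import *; tc()
for n in ['wrist','side']:
    c=grab(n); P=cloud(c); d=P[...,:2]-o; Q=np.dstack([d@ex,d@ey,P[...,2]])*1e3
    k=(Q[...,2]>101)&(Q[...,2]<126)&(abs(Q[...,0]+56)<16)&(abs(Q[...,1]+6)<18)
    print(n,'knob',k.sum(),np.percentile(Q[k],[2,50,98],axis=0).round(1) if k.any() else 0)
    k=(Q[...,2]>101)&(Q[...,2]<160)&(abs(Q[...,0]+56)<16)&(abs(Q[...,1]-32)<14)
    print(n,'finger',k.sum(),np.percentile(Q[k],[1,50,99],axis=0).round(1) if k.any() else 0)
c=load('wrist')
cv2.imwrite('pics/w2.png',c['frame'][...,::-1])
E
```

```text
t 9.8 cab mm [-58.4  31.8  70.7] yaw 53.73 F [0.1 0.4 0.2] w 0.0006226326394952438
wrist knob 2 [[-60.4 -12.5 121.6]
 [-60.1 -12.4 121.7]
 [-59.8 -12.2 121.9]]
wrist finger 1957 [[-71.8  39.3 108.3]
 [-59.7  41.1 140.4]
 [-47.9  41.8 159.5]]
side knob 86 [[-63.4 -11.6 102.9]
 [-59.1  -3.  115.2]
 [-49.7   1.9 122.8]]
side finger 287 [[-71.4  23.1 108.4]
 [-65.3  40.2 135.6]
 [-47.1  43.2 158.7]]
```

View pics/w2.png

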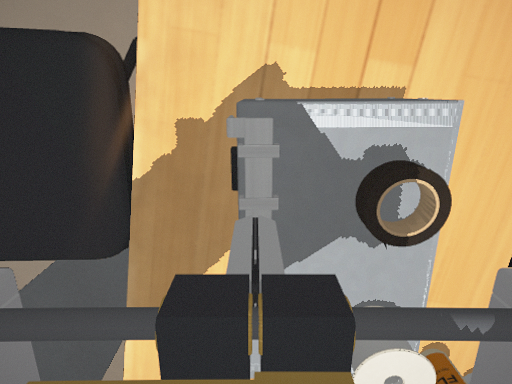

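The tip (255,215 in the wrist view) stands over the bar, left of the knob, at z≈107. The knob's left face is at y≈+2. Pushing right now.

Emit:
{"name": "send_rows", "arguments": {"rows": [{"dx": -6,"dy": 1,"dz": 1,"roll": 0,"jaw": 1},{"dx": -6,"dy": 1,"dz": 1,"roll": 0,"jaw": 1},{"dx": -5,"dy": 0,"dz": 0,"roll": 0,"jaw": 1},{"dx": -3,"dy": 0,"dz": 0,"roll": 0,"jaw": 1},{"dx": -4,"dy": 0,"dz": 0,"roll": 0,"jaw": 1},{"dx": -4,"dy": 0,"dz": 0,"roll": 0,"jaw": 1},{"dx": -4,"dy": 0,"dz": 0,"roll": 0,"jaw": 1},{"dx": -4,"dy": 0,"dz": 0,"roll": 0,"jaw": 1},{"dx": -4,"dy": 0,"dz": 0,"roll": 0,"jaw": 1},{"dx": -4,"dy": 0,"dz": 0,"roll": 0,"jaw": 1},{"dx": -4,"dy": 0,"dz": 0,"roll": 0,"jaw": 1},{"dx": -4,"dy": 0,"dz": 0,"roll": 0,"jaw": 1}]}}

```text
time_s: 10.9
ee_pos: [0.6251, 0.0466, 0.0696]
eef_rot: [3.141, -0.003, 0.939]
force: [23.3, 29.0, -10.4]
grip_width: 0.0007
grip_force: 18.1
```

```bash
python3 -c "from h import *; tc()"
```

```text
t 10.9 cab mm [-57.2 -18.6  69.6] yaw 53.82 F [  1.7  37.1 -10.4] w 0.0006875367227595942
```

Firm stop (37 N) after about 29 mm of travel. The knob began about 6 mm right of the middle, so this fits a bar that was already partly along. I back off, raise and check.

Emit:
{"name": "send_rows", "arguments": {"rows": [{"dx": 4,"dy": 0,"dz": 0,"roll": 0,"jaw": 1},{"dx": 12,"dy": 0,"dz": 0,"roll": 0,"jaw": 1},{"dx": 12,"dy": 0,"dz": 0,"roll": 0,"jaw": 1},{"dx": 0,"dy": 0,"dz": -25,"roll": 0,"jaw": 1},{"dx": 0,"dy": 0,"dz": -35,"roll": 0,"jaw": 1},{"dx": 0,"dy": -30,"dz": -35,"roll": 0,"jaw": 1},{"dx": 0,"dy": -35,"dz": -20,"roll": 0,"jaw": 1},{"dx": 0,"dy": -40,"dz": 0,"roll": 0,"jaw": 1},{"dx": 0,"dy": -40,"dz": 0,"roll": 0,"jaw": 1},{"dx": 0,"dy": 0,"dz": 0,"roll": 0,"jaw": 1},{"dx": 0,"dy": 0,"dz": 0,"roll": 0,"jaw": 1}]}}

```text
time_s: 11.82
ee_pos: [0.5254, 0.153, 0.1816]
eef_rot: [3.141, -0.0, 0.941]
force: [-0.2, -0.0, 0.0]
grip_width: 0.0007
grip_force: 0.0
```

```bash
python3 - <<'E'
from h import *; tc()
for n in ['side','scene']:
    c=grab(n); P=cloud(c); d=P[...,:2]-o; Q=np.dstack([d@ex,d@ey,P[...,2]])*1e3
    k=(Q[...,2]>101)&(Q[...,2]<126)&(abs(Q[...,0]+56)<14)&(abs(Q[...,1]+30)<40)
    print(n,'knob',k.sum(),np.percentile(Q[k],[2,50,98],axis=0).round(1) if k.any() else 0)
    k=(Q[...,2]>82)&(Q[...,2]<91)&(Q[...,0]<-72.5)&(Q[...,0]>-82)&(abs(Q[...,1])<112)
    print('tongue y',np.sort(Q[k][:,1]).round())
    for s in(1,-1):
        k=(abs(Q[...,1]-s*51)<33)&(abs(Q[...,2]-45)<15)&(Q[...,0]<-55)&(Q[...,0]>-95); print(s,k.sum(),np.median(Q[k][:,0]) if k.any() else 0)
c=load('side')
cv2.imwrite('pics/s3.png',cv2.resize(c['frame'][130:300,140:340],(700,595))[...,::-1])
E
```

```text
t 11.8167 cab mm [-200.4    8.5  181.6] yaw 53.93 F [-0.2 -0.2  0. ] w 0.0007277805827685372
side knob 86 [[-63.5 -41.1 101.5]
 [-58.2 -30.1 115.4]
 [-49.  -26.3 122.1]]
tongue y [-40. -40. -38. -38. -37. -36. -36. -33. -33. -32. -31. -31. -30. -30.
 -29. -28. -28.  63.  63.  64.  64.  65.  66.  66.  66.  69.  70.  71.
  71.  72.  72.]
1 221 -69.00312085882057
-1 181 -68.59909822378108
scene knob 77 [[-63.8 -61.2 101.2]
 [-55.  -31.4 120.8]
 [-47.8 -27.4 125.2]]
tongue y [-29.  71.  72.]
1 0 0
-1 0 0
```

View pics/s3.png

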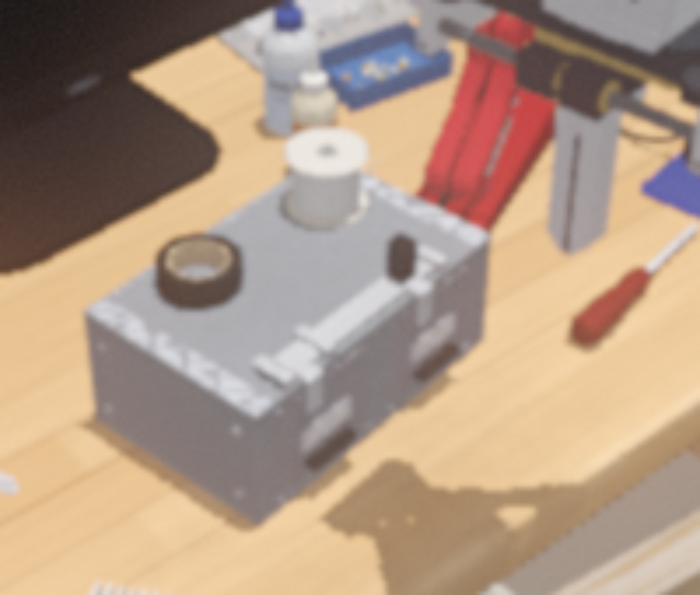

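The picture shows both drawers flush, with the tongues hanging in front of them at crop (315,390) and (425,290). The tongue centres are at y≈+68 and −34, which matches full 35 mm travel to a hard stop. The tape roll (198,270), spool (325,175), bottles and driver are undisturbed, and the arm is clear.

```bash
python3 -c "from h import *; print(hand_in())"
```

```text
the job is handed in; nothing more can be done
None
```

Both drawers are pushed home and the lock knob is at its right-hand stop, so the bar blocks both drawers; I handed the job in at about 12 s with the arm clear and nothing else visibly disturbed, though the heat sink could not be seen once its drawer was shut.

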